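# Tumble the bearing housing off the chute onto its front face, up to the bumper

### The job

The die-cast bearing housing stands on the level end of the aluminium chute, its back with the two tapped holes facing up the chute. Without ever picking it up clear or letting it drop, tumble it forward over the chute's lip into the blue bin: ease it over until it leans at rest with its leading bottom edge on the bin floor and its underside on the lip, then roll it on over that edge so it lies flat on its machined front face with the tapped holes up. Finish by bringing its round boss gently up snug and square against the black rubber bumper, and leave the eye bolts, clamp ring and impeller where they lie.

Things in the scene. Friction and masses are not known exactly. Their poses are not given: they have to be found in the camera images.
- casting: grey zinc die-cast bearing housing, 0.38 to 0.77 kg: block 60 mm long (its x), 46 wide (y), 56 high (z), plus a round boss on the +z face. Origin: middle of the block. It starts on its -z face on the apron, +x (bright machined front) towards the bin, up to 15 degrees askew. At the end +x points down and +z (boss) along the chute's +x. Pinch its flat y cheeks, 46 mm apart; 60 N does no harm
- boss_face (a point): middle of the flat end of the casting's boss (30 mm in diameter, 8 mm tall), 36 mm from the casting's origin along its +z; axes as the casting. The casting's friction on metal, plastic and finger pads is 0.5 to 0.7
- chute: fixed aluminium chute, 100 mm wide. Origin: on the bench (z = 0) below the middle of its lip, the straight edge over which parts leave; +x is level, from the lip into the bin; y along the lip; z up. From x = -150 mm to the lip it is a level apron without sides, top 21 mm above the bench; behind that it rises at 22 degrees to 111 mm high at x = -372 mm, with 28 mm side flanges on the slope only
- bin: fixed blue open-fronted parts bin, screwed down; origin and axes coincide with the chute's. Floor 3 mm above the bench, free from the lip (x = 0) to the end wall (inside at x = 196 mm). Side walls at y = -90 and +90 mm inside. Wall tops are 61 mm above the bench, the sides from x = 50 mm on, sloping down to 19 mm at the open front
- bumper: adjustable bumper: steel nut plate fixed inside the bin's end wall, a stud, and on it a black rubber puck 40 mm across. Origin: on the wall's inside face at the puck's axis, x = 196, y = 0, z = 33 mm in the bin's frame; axes as the bin. The puck's flat face looks along -x and stands 12 to 52 mm off the wall, a setting not reported; the rubber gives 1 mm per 5 N; 5 to 10 N is push enough
- eyebolt_a: stainless eye bolt lying flat on the bench beyond the bin: eye 45 mm across, with a shank 45 mm long, 10 mm thick. Origin: bench level under the middle of the eye; the shank runs along -x. Not to be moved (more than 2 cm)
- eyebolt_b: a second, equal eye bolt lying flat on the bench on the robot's side of the bin. Not to be moved (more than 2 cm)
- clamp_ring: green anodized clamp ring, 64 mm across, 12 mm high, lying flat on the bench on the robot's side of the chute; origin: middle of its underside. Not to be moved (more than 2 cm)
- impeller: frosted acrylic pump impeller, 76 mm across, 24 mm high, lying flat on the bench beyond the chute; origin: middle of its underside. Not to be moved (more than 2 cm)
- tapped_holes (a point): middle of the casting's back (-x face), 30 mm from its origin along -x, between two dark tapped holes 10 mm wide and 24 mm apart; axes as the casting. This face must end on top
- lip (a point): middle of the chute's lip: top edge of the 4 mm thick apron, 21 mm above the bench and 18 mm above the bin floor; axes as the chute
Mind the look-alikes: they are no part of the job. What is meant by the casting is not pink, and is the smaller of those in its own colour.

How it is judged:
By the outcome, as a careful person would: the job done as asked, in the order asked, and still so for the second after the job is handed in, with the robot touching nothing.
It also fails if it takes over 62 s, if anything falls off the work surface, if the arm or the gripper's body presses on something with over 40 N, if the wrist force passes 120 N, or if a joint passes its speed limit or range.

### The arm

A 6-joint arm with a two-finger parallel gripper is mounted at the origin on the work surface. World frame = base frame: x ahead of the robot, y to its left, z up, the work surface at z = 0. Lengths are in mm, angles in rad, forces in N, time in s.
With the tool pointing down it reaches from about 350 to 975 mm from the base axis. Payload 7.1 kg.
Tool frame: the origin (TCP) lies on the front face of the gripper's body, between the roots of the fingers; the fingertips stand 80 mm ahead of it and the grasp point (between the pads) lies 61 mm ahead of it (env.tips_ahead is the distance from the TCP to the fingertips, in mm); z points along the fingers, y is the direction in which the jaws open and shut (so a half turn about z gives the same grasp; the last joint's range is limited). The gripper opens to 88 mm and grips with 3 to 60 N. Pads are 20 mm wide; open, the fingers measure 115 mm over their backs; the gripper's body (75 mm by 178 mm) begins 61 mm behind the grasp point.
Start: joints at [1.139, 0.423, 1.63, -0, 1.089, -0.019], TCP at [250.703, 572.498, 302.675] pointing down, gripper open.
Joint ranges: [-3, 3], [-0.9, 2.11], [0.09, 2.58], [-1.31, 4.45], [0.11, 2.69], [-2.54, 2.54]. Speed limits (rad/s): [2.39, 2.39, 3.01, 3.14, 3.14, 3.14].

### API

Orientations are given as a unit quaternion [x, y, z, w].
In Python, from station import env, set_gripper, viewer, workorder gives the robot as it stands. Calls block until the motion is done:
- env.reach(position, orientation): joint-space move of the TCP to a pose.
- env.move_l(position, rot=None, rate=150, f_stop=None): straight line of the TCP; rot=None keeps the orientation; rate is the mean speed in mm/s. With f_stop (N) it stops when the force on the tool has changed by that much, and returns True; else False.
- env.move_joints(angles): joint-space move.
- set_gripper(opening): finger opening in mm; the grip force is fixed at half the most; returns when the fingers have stopped.
- env.hold(seconds).
- env.ik(position, orientation): joint angles nearest the present ones, or None.
- env.read_state(): the state.
- viewer.camera(name): name is "scene" or "top" or "wrist"; returns the picture (400x640x3 uint8, blue, green, red); there is no depth.
- viewer.camera_params(name): a dict with "fx", "fy", "cx", "cy" (pixels), "pose" (4x4, takes a point from camera to world coordinates); the wrist camera has in their place "tool_from_camera" (4x4, takes a point from camera to tool coordinates, whose origin is the TCP and whose axes are the flange's). Camera axes: x right, y up, looking along -z (the intrinsics and any distortion apply to the point x, -y, -z); pixel columns grow to the right and rows downward; lengths in mm; the calibration is good to about 2 mm. A picture is of the moment at which its call begins: read the wrist's pose just before it. camera_params takes no time and is no camera call.
A pose or a line that the arm cannot do raises env.IKError and nothing moves.
- workorder.sign_off(): hands the job in, once; it reports no verdict.
The state is a dict: "time_s": time; "qpos": joint angles; "dq": joint speeds; "tau": joint torques, N m; "tool_pos": TCP position; "orientation": TCP orientation; "force": force on the tool from outside, world axes, zero at the start; "wrist_torque": the same for the moment, N m; "width": finger opening in mm.
Only numpy, scipy, OpenCV 4.12 (cv2) and the standard library are available. Lean on these libraries where they do the work, as an engineer would, in place of code of your own. Each camera call takes 0.05 s, during which the arm holds its last target.

## Working session

There is one attempt and no reset: what is moved stays moved. The work goes in short steps, each a Python script; the robot and the scene stay as the last script left them, time stands still between calls to the robot, and variables do not carry over. Pictures are saved under pics/ and viewed, and the job is handed in when it is done.

```bash
ls -la; mkdir -p pics; python3 - <<'E'
from station import env,set_gripper,viewer,workorder
import cv2,numpy as np
np.set_printoptions(precision=4,suppress=True)
for n in ["scene","top","wrist"]:
    s=env.read_state()
    im=viewer.camera(n); cv2.imwrite(f"pics/{n}0.png",im)
    print(n,viewer.camera_params(n))
print(s, env.tips_ahead)
E
```

```text
total 12
drwxr-xr-x  3 agent agent 4096 Dec  7 04:26 .
drwxr-xr-x 23 root  root  4096 Dec  7 04:26 ..
drwxr-xr-x  2 agent agent 4096 Dec  7 04:26 pics
scene {'fx': 487.6445595266592, 'fy': 487.6445595266592, 'cx': 316.69071520638295, 'cy': 190.86995122117418, 'pose': array([[   0.5729,   -0.6788,    0.4593, 1044.7336],
       [   0.8195,    0.4833,   -0.3078, -293.4623],
       [  -0.013 ,    0.5528,    0.8332,  899.4384],
       [   0.    ,    0.    ,    0.    ,    1.    ]])}
top {'fx': 436.9046586504851, 'fy': 436.9046586504851, 'cx': 327.1931253113776, 'cy': 203.57790871159105, 'pose': array([[  0.0139,   0.9752,  -0.2211, 408.0097],
       [ -0.9999,   0.0139,  -0.0013, -18.7367],
       [  0.0018,   0.2211,   0.9753, 915.1111],
       [  0.    ,   0.    ,   0.    ,   1.    ]])}
wrist {'fx': 313.838465446176, 'fy': 313.838465446176, 'cx': 318.2179942151681, 'cy': 201.96107125427037, 'tool_from_camera': array([[ -0.0003,   0.9619,   0.2734,  75.0754],
       [  1.    ,   0.0004,  -0.0002,   0.2582],
       [ -0.0003,   0.2734,  -0.9619, -82.3776],
       [  0.    ,   0.    ,   0.    ,   1.    ]])}
{'time_s': 0.1, 'qpos': array([ 1.139 ,  0.4238,  1.6306, -0.    ,  1.0886, -0.019 ]), 'dq': array([ 0.0004, -0.0022, -0.0021, -0.0001, -0.0004,  0.0004]), 'tau': array([  0.001 , -54.562 , -27.4326,   0.0647,   0.0188,  -0.    ]), 'tool_pos': array([250.5646, 572.1681, 301.9929]), 'orientation': array([ 0.2049,  0.9788, -0.0007, -0.0001]), 'force': array([-1.194 ,  0.7132, -0.0412]), 'wrist_torque': array([ 0.0239, -0.0168, -0.0519]), 'width': 87.89668791346669} 80.0
```

View pics/scene0.png

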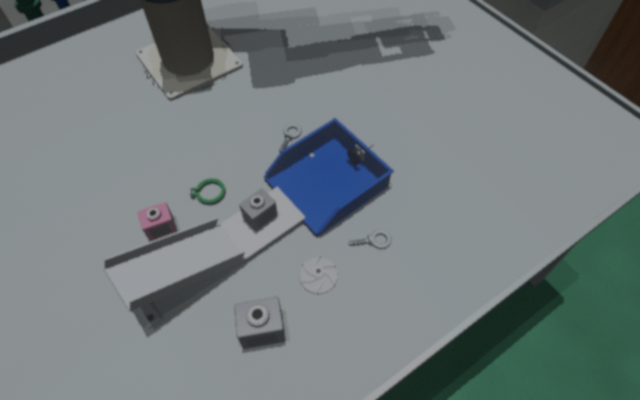

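View pics/top0.png

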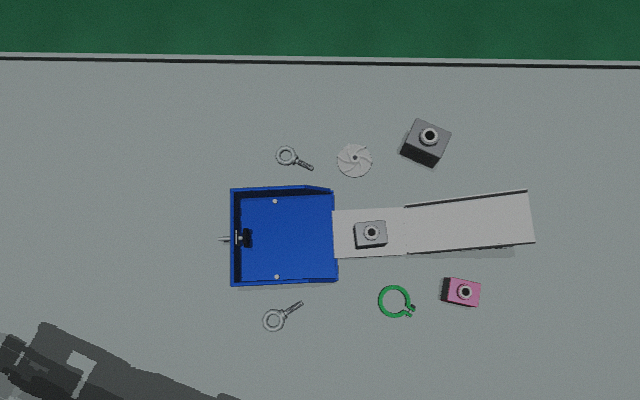

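View pics/wrist0.png

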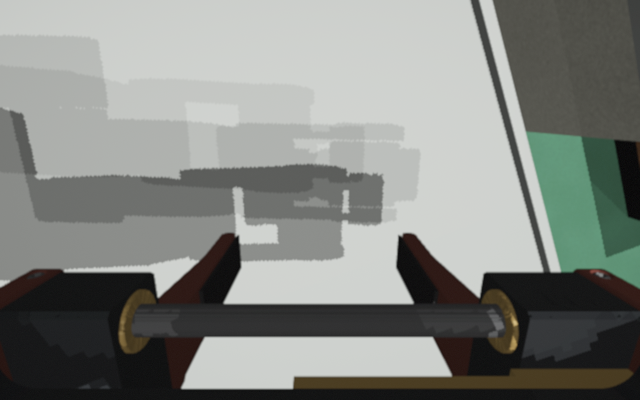

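```bash
python3 - <<'E'
import cv2
im=cv2.imread("pics/top0.png")[170:300,215:415]; cv2.imwrite("pics/topz.png",cv2.resize(im,None,fx=4,fy=4,interpolation=cv2.INTER_CUBIC))
im=cv2.imread("pics/scene0.png")[110:260,210:410]; cv2.imwrite("pics/scenez.png",cv2.resize(im,None,fx=4,fy=4,interpolation=cv2.INTER_CUBIC))
E
```

```text
(no output)
```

View pics/topz.png

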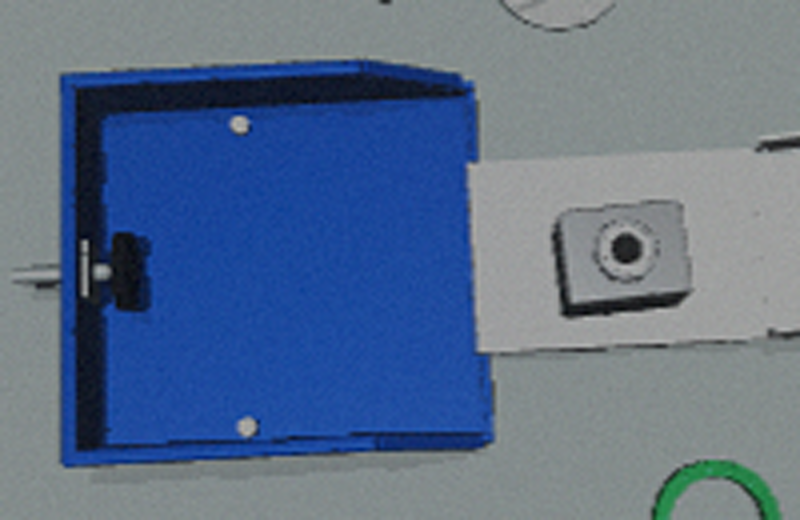

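View pics/scenez.png

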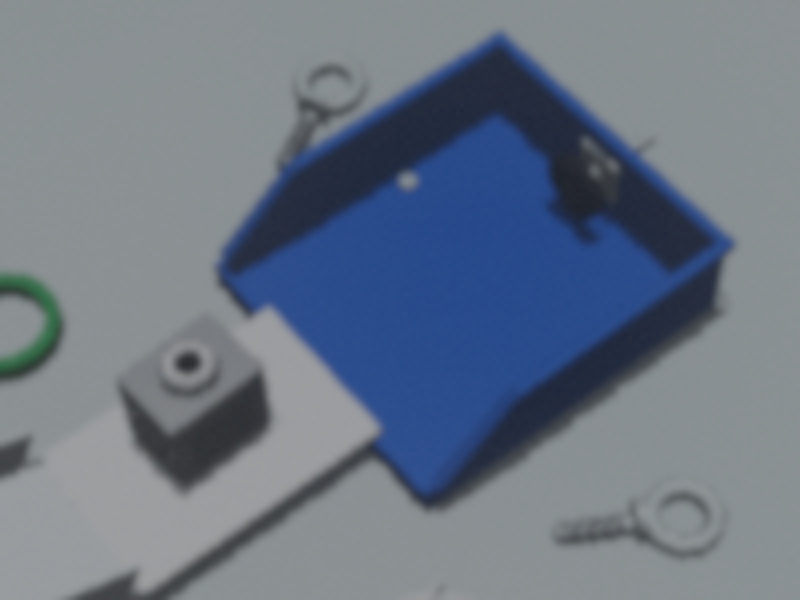

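```bash
cat > h.py <<'E'
from station import env,set_gripper,viewer,workorder
import cv2,numpy as np
from scipy.spatial.transform import Rotation as R
np.set_printoptions(precision=4,suppress=True)
def ray(p,uv,T=None):
    T=p["pose"] if T is None else T
    d=np.array([(uv[0]-p["cx"])/p["fx"],-(uv[1]-p["cy"])/p["fy"],-1])
    return T[:3,3],T[:3,:3]@d
def at(p,uv,z,T=None):
    o,d=ray(p,uv,T); return o+d*(z-o[2])/d[2]
def proj(p,X,T=None):
    T=p["pose"] if T is None else T
    c=(np.asarray(X)-T[:3,3])@T[:3,:3]
    return np.stack([p["cx"]+p["fx"]*c[...,0]/-c[...,2],p["cy"]+p["fy"]*c[...,1]/c[...,2]],-1)
E
python3 - <<'E'
from h import *
t=viewer.camera_params("top"); s=viewer.camera_params("scene")
def tz(u,v): return (215+(u+.5)/4-.5,170+(v+.5)/4-.5)
def sz(u,v): return (210+(u+.5)/4-.5,110+(v+.5)/4-.5)
for n,(a,b) in dict(lip=(at(t,tz(470,164),21),at(t,tz(478,352),21)),lipS=(at(s,sz(380,430),21),at(s,sz(272,308),21)),apron=(at(t,tz(757,150),21),at(t,tz(770,338),21)),
  wall=(at(t,tz(62,75),61),at(t,tz(62,465),61)),wallS=(at(s,sz(733,243),61),at(s,sz(500,35),61)),c1=(at(t,tz(560,213),77),at(t,tz(683,200),77)),c2=(at(t,tz(567,305),77),at(t,tz(692,290),77)),
  s1=(at(s,sz(268,370),77),at(s,sz(205,313),77)),s2=(at(s,sz(172,436),77),at(s,sz(118,381),77)),
  boss=(at(t,tz(625,248),85),at(s,sz(188,363),85))).items(): print(n,a,b,np.linalg.norm(a-b),np.degrees(np.arctan2(*(b-a)[1::-1])), (a+b)/2)
E
```

```text
lip [595.7356 -28.0473  21.    ] [497.787  -33.2431  21.    ] 98.08631606746705 -176.9635402303074 [546.7613 -30.6452  21.    ]
lipS [599.7911 -27.1705  21.    ] [502.0534 -31.892   21.    ] 97.85171205228605 -177.2343190419695 [550.9222 -29.5313  21.    ]
apron [ 605.3668 -178.2817   21.    ] [ 507.0231 -182.4757   21.    ] 98.43305623559854 -177.55802419796618 [ 556.195  -180.3787   21.    ]
wall [630.3113 178.8762  61.    ] [436.8213 166.6863  61.    ] 193.87354744501667 -176.39511651883313 [533.5663 172.7813  61.    ]
wallS [633.4193 177.5311  61.    ] [443.2014 163.7325  61.    ] 190.71775275108203 -175.85097741460737 [538.3103 170.6318  61.    ]
c1 [560.2278 -71.5607  77.    ] [ 567.5172 -131.561    77.    ] 60.44153192135702 -83.07309649042568 [ 563.8725 -101.5608   77.    ]
c2 [515.3237 -74.9283  77.    ] [ 523.4312 -135.2137   77.    ] 60.828091619686 -82.34053584160249 [ 519.3775 -105.071    77.    ]
s1 [567.0586 -70.2418  77.    ] [519.4337 -78.0332  77.    ] 48.25806810667933 -170.7087626599364 [543.2462 -74.1375  77.    ]
s2 [ 572.0767 -128.9394   77.    ] [ 529.1929 -134.6388   77.    ] 43.2608413395245 -172.42948417267198 [ 550.6348 -131.7891   77.    ]
boss [ 542.155  -102.2662   85.    ] [ 545.2197 -102.572    85.    ] 3.07991564959074 -5.698631823463357 [ 543.6873 -102.4191   85.    ]
```

```bash
cat >> h.py <<'E'
TH=np.radians(93.6); LIP=np.array([548.8,-30.1,0.])
def C(th=None):
    th=TH if th is None else th
    return np.array([[np.cos(th),-np.sin(th),0],[np.sin(th),np.cos(th),0],[0,0,1.]])
def w2c(p): return (np.asarray(p)-LIP)@C()
def c2w(p): return LIP+C()@np.asarray(p,float)
def rot(beta,side=1,yaw=0):
    """chute-frame pitch beta deg (+: fingers point forward), side=+1: tool x towards chute +x; yaw deg extra; returns R world"""
    b=np.radians(beta); z=np.array([np.sin(b),0,-np.cos(b)]); x=side*np.array([np.cos(b),0,np.sin(b)])
    y=np.cross(z,x); M=np.stack([x,y,z],1)
    return C(TH+np.radians(yaw))@M
def tcp(g,M,ahead=61): return np.asarray(g)-ahead*M[:,2]
def q(M): return R.from_matrix(M).as_quat()
E
python3 - <<'E'
from h import *
for side in (1,-1):
  for g,b,yw in (([-75,0,150],0,4),([-75,0,50],25,4),([-75,0,50],0,4),([-75,0,50],45,4),([-17,0,50],25,0),([22,0,42],0,0),([22,0,42],-10,0),([22,0,42],45,0),([67,0,33],-20,0),([67,0,33],0,0),([148,0,33],-20,0),([148,0,33],0,0),([148,0,150],0,0)):
    M=rot(b,side,yw); r=env.ik(tcp(c2w(g),M),q(M)); print(side,g,b,r)
E
```

```text
1 [-75, 0, 150] 0 [-0.2085  0.4573  1.8304 -0.      0.854  -0.3412]
1 [-75, 0, 50] 25 [-0.3981  0.7117  1.7483  0.4592  0.9654 -0.849 ]
1 [-75, 0, 50] 0 [-0.2085  0.6191  1.8616 -0.      0.661  -0.3412]
1 [-75, 0, 50] 45 [-0.5067  0.8453  1.6359  0.637   1.2664 -1.0287]
1 [-17, 0, 50] 25 [-0.3158  0.6839  1.8188  0.5329  0.8836 -0.7716]
1 [22, 0, 42] 0 [-0.0366  0.6184  1.8981 -0.      0.6251 -0.0994]
1 [22, 0, 42] -10 [ 0.0556  0.6249  1.902  -0.2972  0.6346  0.2345]
1 [22, 0, 42] 45 [-0.3835  0.8117  1.7721  0.789   1.117  -1.0108]
1 [67, 0, 33] -20 [ 0.226   0.673   1.8814 -0.537   0.7205  0.5941]
1 [67, 0, 33] 0 [ 0.0456  0.6332  1.9024 -0.      0.606  -0.0172]
1 [148, 0, 33] -20 [ 0.3655  0.6902  1.8352 -0.4805  0.7842  0.6743]
1 [148, 0, 33] 0 [ 0.1931  0.6388  1.8881 -0.      0.6147  0.1302]
1 [148, 0, 150] 0 [ 0.1931  0.4433  1.8552 -0.      0.843   0.1302]
-1 [-75, 0, 150] 0 None
-1 [-75, 0, 50] 25 [-0.3981  0.7117  1.7483  0.4592  0.9654  2.2926]
-1 [-75, 0, 50] 0 None
-1 [-75, 0, 50] 45 [-0.5067  0.8453  1.6359  0.637   1.2664  2.1129]
-1 [-17, 0, 50] 25 [-0.3158  0.6839  1.8188  0.5329  0.8836  2.37  ]
-1 [22, 0, 42] 0 None
-1 [22, 0, 42] -10 None
-1 [22, 0, 42] 45 [-0.3835  0.8117  1.7721  0.789   1.117   2.1308]
-1 [67, 0, 33] -20 None
-1 [67, 0, 33] 0 None
-1 [148, 0, 33] -20 [ 0.3655  0.6902  1.8352 -0.4805  0.7842 -2.4673]
-1 [148, 0, 33] 0 None
-1 [148, 0, 150] 0 None
```

```bash
python3 - <<'E'
from h import *
M=rot(0,1,0); p=c2w([-60,0,230]); env.reach(p,q(M)); 
s=env.read_state(); cv2.imwrite("pics/w1.png",viewer.camera("wrist"))
print(s["time_s"],p,s["tool_pos"],s["orientation"],q(M),s["force"])
np.savez("w1.npz",pos=s["tool_pos"],q=s["orientation"])
E
```

```text
2.7417 [552.5674 -89.9816 230.    ] [552.7664 -89.2679 230.091 ] [0.6841 0.7294 0.0001 0.0001] [0.6845 0.729  0.     0.    ] [-0.5112  0.4647  0.0992]
```

View pics/w1.png

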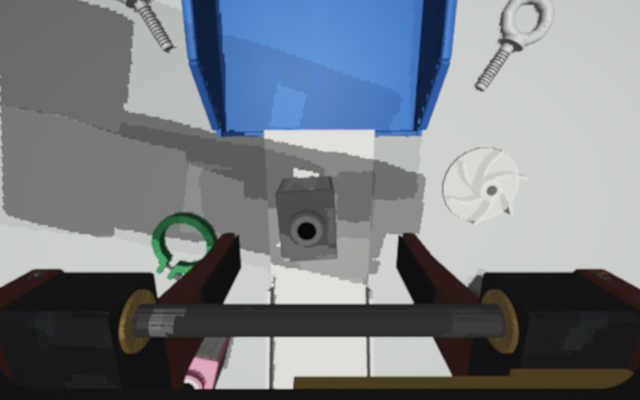

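```bash
python3 - <<'E'
import cv2
im=cv2.imread("pics/w1.png")[115:295,230:410]; cv2.imwrite("pics/w1z.png",cv2.resize(im,(720,720),interpolation=cv2.INTER_CUBIC)[:600])
E
```

```text
(no output)
```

View pics/w1z.png

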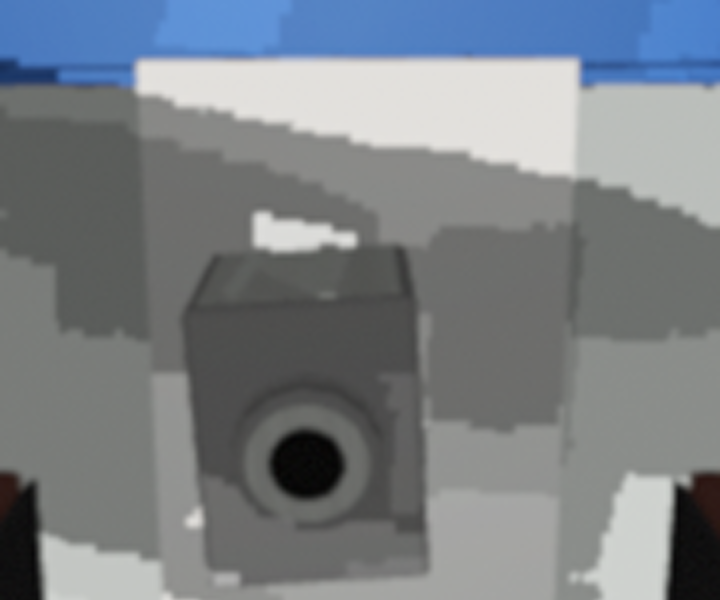

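```bash
python3 - <<'E'
from h import *
w=viewer.camera_params("wrist"); d=np.load("w1.npz")
T=np.eye(4);T[:3,:3]=R.from_quat(d["q"]).as_matrix();T[:3,3]=d["pos"];T=T@w["tool_from_camera"]
z=lambda u,v:(230+(u+.5)/4-.5,115+(v+.5)/4-.5)
L=[at(w,z(*a),21,T) for a in((136,60),(580,60))]
K=[at(w,z(*a),77,T) for a in((187,312),(412,298),(427,573),(208,586))]
B=[at(w,z(*a),21,T) for a in((214,256),(402,245))]
bo=at(w,z(307,455),85,T)
n=np.linalg.norm;ang=lambda v:np.degrees(np.arctan2(v[1],v[0]))
print(L,n(L[0]-L[1]),(L[0]+L[1])/2,"lip x dir",ang(L[0]-L[1])-90)
print(K,n(K[0]-K[1]),n(K[1]-K[2]),n(K[2]-K[3]),n(K[3]-K[0]),"mid",sum(K)/4)
print("ang",ang(K[0]-K[3]),ang(K[1]-K[2]),ang(K[0]-K[1])-90,ang(K[3]-K[2])-90)
print(B,n(B[0]-B[1]),ang(B[0]-B[1])-90,"boss",bo)
print("casting in chute",w2c(bo), "lip mid",w2c((L[0]+L[1])/2))
E
```

```text
[array([499.5421, -31.9547,  21.    ]), array([599.9185, -25.5544,  21.    ])] 100.58026954862768 [549.7303 -28.7546  21.    ] lip x dir -266.3515808901092
[array([519.4058, -75.5233,  77.    ]), array([562.6024, -69.991 ,  77.    ]), array([ 570.0964, -127.6533,   77.    ]), array([ 525.3152, -133.4254,   77.    ])] 43.549389413476476 58.147284215022324 45.151694850024356 58.20292615979706 mid [ 544.3549 -101.6483   77.    ]
ang 95.82733255894314 97.40491359846934 -262.7017426988115 -262.65534480084784
[array([518.6737, -76.0179,  21.    ]), array([562.8188, -70.5645,  21.    ])] 44.480686770431745 -262.95778792983276 boss [ 544.2482 -100.4218   85.    ]
casting in chute [-69.8972   8.9584  85.    ] lip mid [ 1.2843 -1.013  21.    ]
```

```bash
sed -i 's/^TH=.*/TH=np.radians(93.6); LIP=np.array([549.5,-29.2,0.])/' h.py; cat >> h.py <<'E'
def st(tag=""):
    s=env.read_state(); M=R.from_quat(s["orientation"]).as_matrix()
    g=s["tool_pos"]+61*M[:,2]; z=C().T@M[:,2]
    print(tag,"t%.2f"%s["time_s"],"g_chute",w2c(g).round(2),"beta%.2f"%np.degrees(np.arctan2(z[0],-z[2])),"Fc",(C().T@s["force"]).round(2),"w%.2f"%s["width"])
    return s
def go(g,beta,yaw=0,rate=150,f=None):
    M=rot(beta,1,yaw); return env.move_l(tcp(c2w(g),M),q(M),rate=rate,f_stop=f)
E
python3 - <<'E'
from h import *
c=w2c([544.3,-101.2,49]); print(c)
M=rot(25,1,3.4); g0=c2w(c)
env.reach(tcp(g0,M,61+110),q(M)); st("pre")
env.move_l(tcp(g0,M),q(M),rate=120,f_stop=8); st("at")
set_gripper(0); s=st("closed"); M=R.from_quat(s["orientation"]).as_matrix()
cv2.imwrite("pics/sc2.png",viewer.camera("scene"));cv2.imwrite("pics/w2.png",viewer.camera("wrist"))
E
python3 -c "
import cv2,numpy as np
a=cv2.imread('pics/sc2.png')[110:260,190:410];a=cv2.resize(a,None,fx=3,fy=3)
b=cv2.imread('pics/w2.png');cv2.imwrite('pics/m2.png',a);"
```

```text
[-71.5314   9.7107  49.    ]
pre t3.38 g_chute [-117.9     7.3   148.26] beta24.89 Fc [0.78 0.75 0.22] w87.87
at t4.45 g_chute [-71.86   9.16  49.56] beta24.92 Fc [ 0.5  -0.71  0.31] w88.27
closed t5.17 g_chute [-71.6    9.67  49.03] beta24.96 Fc [-0.94 -0.04  0.62] w46.01
```

View pics/m2.png

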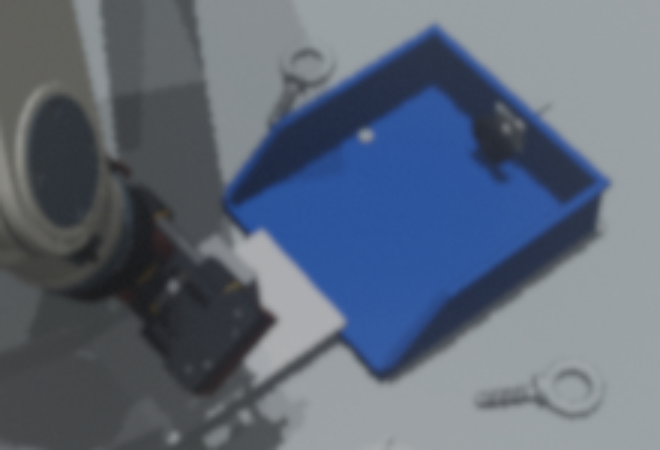

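View pics/w2.png

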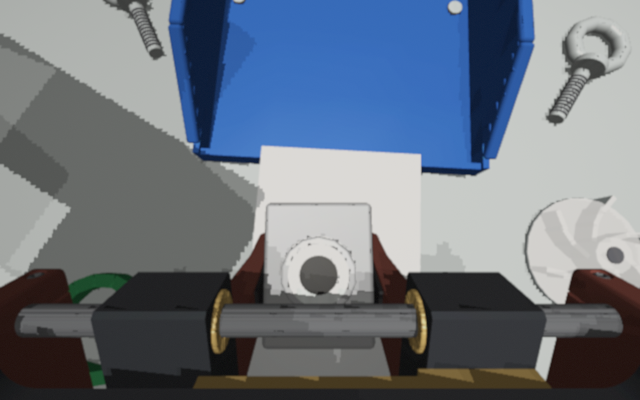

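```bash
python3 - <<'E'
import cv2
im=cv2.imread("pics/w2.png")[130:360,240:440]; cv2.imwrite("pics/w2z.png",cv2.resize(im,None,fx=2.6,fy=2.6,interpolation=cv2.INTER_CUBIC))
E
```

```text
(no output)
```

View pics/w2z.png

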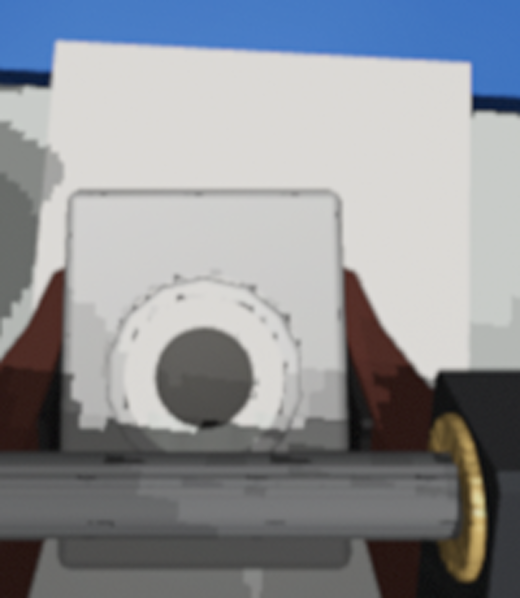

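```bash
python3 - <<'E'
from h import *
w=viewer.camera_params("wrist"); M=rot(24.96,1,3.4)
T=np.eye(4);T[:3,:3]=M;T[:3,3]=tcp(c2w([-71.6,9.67,49.03]),M);T=T@w["tool_from_camera"]
z=lambda u,v:(240+(u+.5)/2.6-.5,130+(v+.5)/2.6-.5)
for n,uv,h in(("lipL",(55,41),21),("lipR",(470,63),21),("frontL",(70,190),77),("frontR",(342,192),77),("backL",(58,568),77),("backR",(350,568),77),("bossmid",(204,372),85),("boretop",(204,376),85)): print(n,w2c(at(w,z(*uv),h,T)))
E
```

```text
lipL [ 0.3864 50.2131 21.    ]
lipR [  0.8052 -50.2108  21.    ]
frontL [-44.1095  33.6955  77.    ]
frontR [-41.7794 -11.3059  77.    ]
backL [-103.0356   30.5232   77.    ]
backR [-100.3881  -14.431    77.    ]
bossmid [-71.72     9.8279  85.    ]
boretop [-72.3065   9.7932  85.    ]
```

```bash
sed -i 's/^TH=.*/TH=np.radians(93.7); LIP=np.array([549.46,-28.6,0.])/' h.py; python3 - <<'E'
from h import *
st("0")
print(go([-72.2,9.7,48.5],25,3.3,20,10)); env.hold(.1);st("down")
print(go([-50,6,48.5],25,2,50,25)); env.hold(.1);st("1")
print(go([-15,0,48.5],25,0,60,25)); env.hold(.1);st("2")
E
```

```text
0 t5.28 g_chute [-72.16   9.84  49.02] beta24.96 Fc [-1.36  0.11  2.  ] w45.82
False
down t5.62 g_chute [-72.17   9.81  49.04] beta24.99 Fc [-0.13  2.3   5.42] w45.97
False
1 t6.33 g_chute [-50.1    5.29  49.04] beta25.00 Fc [-1.   -1.67  5.83] w46.11
False
2 t7.17 g_chute [-15.19  -0.59  49.01] beta25.00 Fc [-2.37 -0.12  7.1 ] w46.13
```

```bash
cat >> h.py <<'E'
def lip_g(a,x0=12.5,h=27.5):
    r=np.radians(a); return [x0*np.cos(r)+h*np.sin(r),0,21-x0*np.sin(r)+h*np.cos(r)]
E
python3 - <<'E'
from h import *
print(go([12.5,0.4,48.5],25,0,60,25)); env.hold(.1);st("3")
for a in (5,10,15,20,23):
    g=lip_g(a); g[1]=.4
    r=go(g,25-a,0,60,25); s=st(f"a{a} {r}")
cv2.imwrite("pics/sc3.png",viewer.camera("scene"));cv2.imwrite("pics/w3.png",viewer.camera("wrist"))
E
python3 -c "
import cv2,numpy as np
a=cv2.imread('pics/sc3.png')[110:260,190:410];a=cv2.resize(a,None,fx=3,fy=3)
cv2.imwrite('pics/m3.png',a);"
```

```text
False
3 t7.88 g_chute [12.36 -0.33 49.01] beta24.99 Fc [-1.16 -1.61  6.13] w45.56
a5 False t8.15 g_chute [15.55  0.39 47.6 ] beta20.05 Fc [ 1.49 -0.49  4.41] w45.88
a10 False t8.43 g_chute [17.63  0.55 46.05] beta15.11 Fc [3.33 0.28 4.71] w46.10
a15 False t8.70 g_chute [19.43  0.53 44.37] beta10.12 Fc [ 3.18 -0.02  6.37] w46.02
a20 False t8.97 g_chute [21.29  0.47 42.54] beta5.13 Fc [3.58 0.01 6.19] w45.84
a23 False t9.22 g_chute [22.11  0.42 41.46] beta2.13 Fc [3.47 0.28 7.  ] w45.87
```

View pics/m3.png

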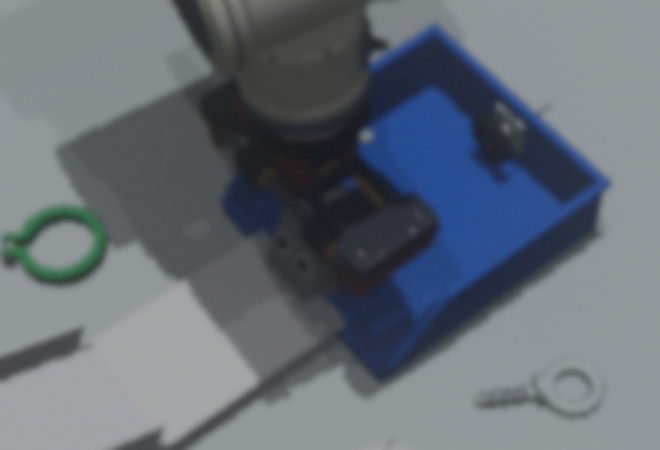

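View pics/w3.png

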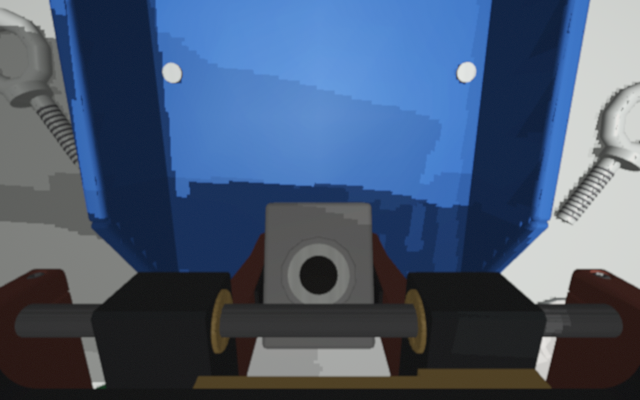

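```bash
python3 - <<'E'
from h import *
for a in (24,25,26,27):
    g=lip_g(a); g[1]=.0
    r=go(g,25-a,0,30,12); env.hold(.08); s=st(f"a{a} {r}"); print(s["wrist_torque"])
    if r or (C().T@s["force"])[2]>14: break
E
```

```text
a24 False t9.66 g_chute [22.37  0.38 41.05] beta1.18 Fc [5.42 1.6  8.44] w46.09
[ 0.6395  0.3483 -0.0431]
a25 False t9.99 g_chute [22.73  0.38 40.64] beta0.18 Fc [5.34 1.31 8.39] w45.31
[0.644  0.3483 0.0493]
a26 False t10.32 g_chute [23.11  0.36 40.38] beta-0.81 Fc [ 6.74  1.96 10.46] w45.68
[1.0539 0.4456 0.0368]
a27 False t10.66 g_chute [23.13  0.31 40.28] beta-1.84 Fc [ 3.56  2.49 13.56] w45.86
[0.9441 0.74   0.036 ]
```

```bash
python3 - <<'E'
from h import *
g=lip_g(25.8,12.5,27.8); g[1]=.4
print(go(g,-0.8,0,30)); env.hold(.1); s=st("relax")
set_gripper(52); st("open52"); cv2.imwrite("pics/w4a.png",viewer.camera("wrist"))
set_gripper(88); s=st("open")
env.hold(.2)
s=env.read_state(); cv2.imwrite("pics/w4.png",viewer.camera("wrist"));np.savez("w4.npz",pos=s["tool_pos"],q=s["orientation"])
E
python3 -c "
import cv2
a=cv2.imread('pics/w4a.png')[180:360,220:420];b=cv2.imread('pics/w4.png')[180:360,220:420]
cv2.imwrite('pics/m4.png',cv2.resize(cv2.hconcat([a,b]),None,fx=2,fy=2))"
```

```text
False
relax t11.01 g_chute [22.86  0.6  40.34] beta-0.71 Fc [3.75 0.57 4.73] w45.45
open52 t11.35 g_chute [23.05  0.71 40.27] beta-0.79 Fc [0.05 1.04 0.14] w52.02
open t12.12 g_chute [23.37  0.4  40.59] beta-0.80 Fc [-0.14 -0.26  0.62] w88.05
```

View pics/m4.png

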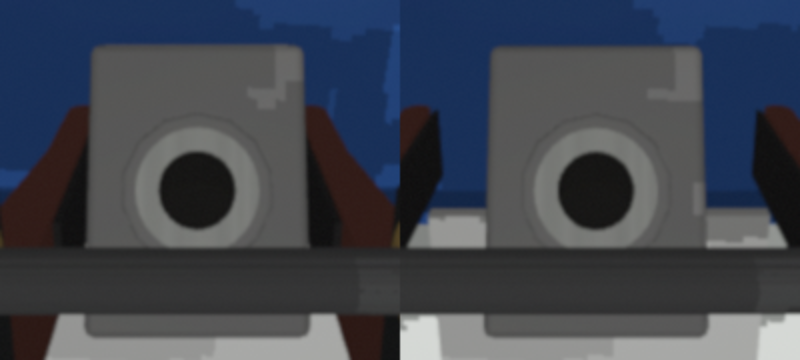

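```bash
python3 - <<'E'
from h import *
for b in (10,20,30,44):
    r=go([23,0.3,40.4],b,0,150,15); 
    if r: break
env.hold(.1); st(f"rot {r}"); 
if not r:
    set_gripper(0); s=st("closed")
    cv2.imwrite("pics/sc5.png",viewer.camera("scene"));cv2.imwrite("pics/w5.png",viewer.camera("wrist"))
    im=cv2.hconcat([cv2.resize(cv2.imread('pics/sc5.png')[110:260,190:410],(586,400)),cv2.imread("pics/w5.png")[:,200:440]]);cv2.imwrite("pics/m5.png",im[:,:800])
E
```

```text
rot False t13.99 g_chute [23.89  0.55 40.68] beta43.78 Fc [ 0.01  0.39 -0.78] w87.74
closed t14.72 g_chute [23.03  0.37 40.41] beta44.01 Fc [0.94 0.12 1.33] w46.14
```

View pics/m5.png

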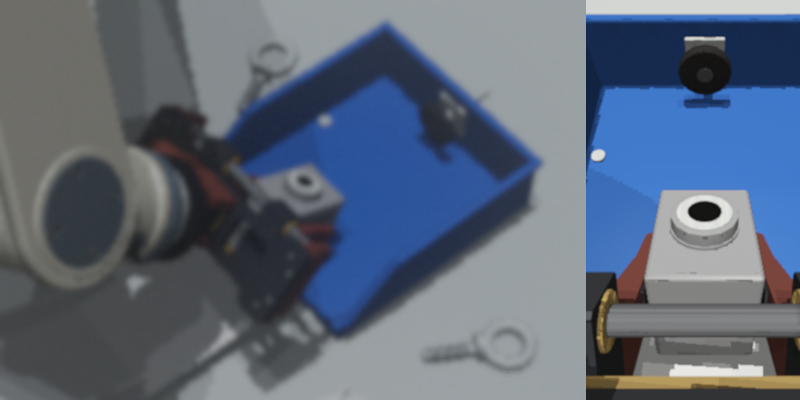

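```bash
cat >> h.py <<'E'
E0=np.array([37.7,3.]); V0=np.array([-14.7,37.4])
def roll_g(t,dz=-0.5,y=.4):
    r=np.radians(t); return [E0[0]+V0[0]*np.cos(r)+V0[1]*np.sin(r),y,E0[1]-V0[0]*np.sin(r)+V0[1]*np.cos(r)+dz]
E
python3 - <<'E'
from h import *
go(roll_g(0),44,0,20,12); env.hold(.1); st("press")
for t in (6,12,18,24,30,36):
    r=go(roll_g(t),44-t,0,70,18); s=st(f"{t} {r}")
    if r: break
cv2.imwrite("pics/w6.png",viewer.camera("wrist"))
E
```

```text
press t15.17 g_chute [23.01  0.34 40.33] beta44.04 Fc [0.33 0.55 4.52] w45.75
6 False t15.47 g_chute [27.44  0.45 41.24] beta38.03 Fc [ 1.73 -1.7  -1.46] w46.02
12 False t15.77 g_chute [31.41  0.67 41.82] beta32.11 Fc [ 1.72  0.38 -3.  ] w45.62
18 False t16.07 g_chute [35.43  0.8  42.16] beta26.13 Fc [ 2.74 -0.5  -2.34] w46.03
24 False t16.37 g_chute [39.56  0.73 42.25] beta20.14 Fc [ 2.48  0.93 -1.89] w45.81
30 False t16.67 g_chute [43.6   0.53 42.02] beta14.15 Fc [ 1.61  0.96 -0.47] w45.71
36 False t16.97 g_chute [47.56  0.16 41.43] beta8.16 Fc [1.44 1.48 3.25] w45.72
```

View pics/w6.png

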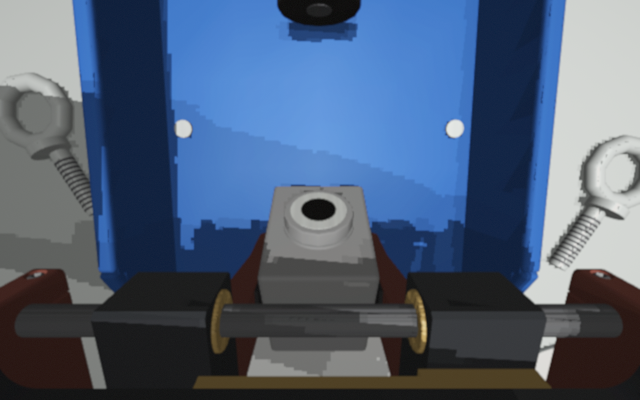

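```bash
python3 - <<'E'
from h import *
for t in (42,48,54,59,62,64):
    r=go(roll_g(t,-.5,0.2),44-t,0,60,15); s=st(f"{t} {r}"); print(s["wrist_torque"].round(2))
    if r: break
cv2.imwrite("pics/w7.png",viewer.camera("wrist"))
E
```

```text
42 False t17.34 g_chute [51.21 -0.11 40.41] beta2.07 Fc [-0.62  0.71  6.29] w45.74
[-0.4   0.23  0.05]
48 False t17.67 g_chute [54.8  -0.36 38.91] beta-3.96 Fc [-2.3   1.1   8.98] w45.86
[-0.76  0.2  -0.06]
54 False t17.99 g_chute [58.45 -0.57 36.75] beta-9.98 Fc [-2.37 -0.7   7.29] w46.19
[-0.76 -0.08 -0.  ]
59 False t18.28 g_chute [61.39 -0.41 34.49] beta-14.94 Fc [-2.45 -1.71  5.  ] w45.65
[-0.97 -0.37  0.12]
62 False t18.53 g_chute [62.97  0.03 32.99] beta-17.91 Fc [-5.09 -1.34  2.98] w45.61
[-1.13 -0.45  0.07]
64 False t18.78 g_chute [64.09  0.23 32.08] beta-19.90 Fc [-4.28 -1.22  3.43] w46.12
[-1.06 -0.36  0.08]
```

View pics/w7.png

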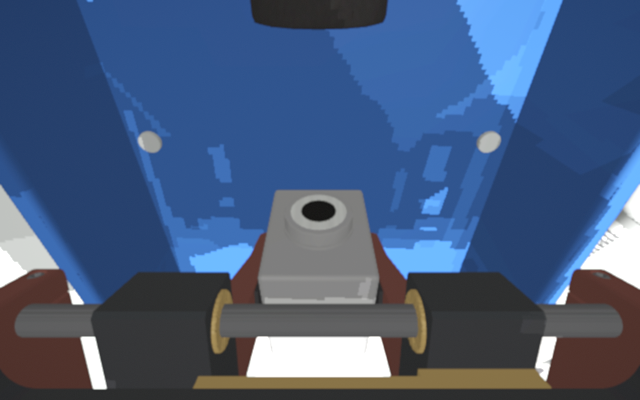

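```bash
python3 - <<'E'
from h import *
for t in (65.5,66.5):
    r=go(roll_g(t,-.5,0.2),44-t,0,40,15); env.hold(.05); s=st(f"{t} {r}"); print(s["wrist_torque"].round(2))
r=go(roll_g(65,-.2,0.2),44-65,0,40,15)
set_gripper(54); st("o"); set_gripper(88)
g=roll_g(65)
for b in (-10,0):
    r=go([g[0],0.3,36],b,0,150,15)
env.hold(.3); s=st("b0"); cv2.imwrite("pics/w8.png",viewer.camera("wrist"));np.savez("w8.npz",pos=s["tool_pos"],q=s["orientation"])
cv2.imwrite("pics/w8.png",viewer.camera("wrist"))
E
```

```text
65.5 False t19.13 g_chute [64.68  0.27 31.99] beta-21.45 Fc [-6.18 -1.01  9.  ] w46.14
[-1.11 -0.19 -0.04]
66.5 False t19.43 g_chute [65.04  0.25 32.08] beta-22.48 Fc [-6.2   1.22 15.38] w45.90
[-1.32  0.07 -0.04]
o t20.06 g_chute [65.53  0.26 31.76] beta-21.00 Fc [-0.06  0.2  -1.17] w53.73
b0 t21.90 g_chute [66.02  0.41 35.86] beta-0.04 Fc [-0.16  0.21 -0.2 ] w87.94
```

View pics/w8.png

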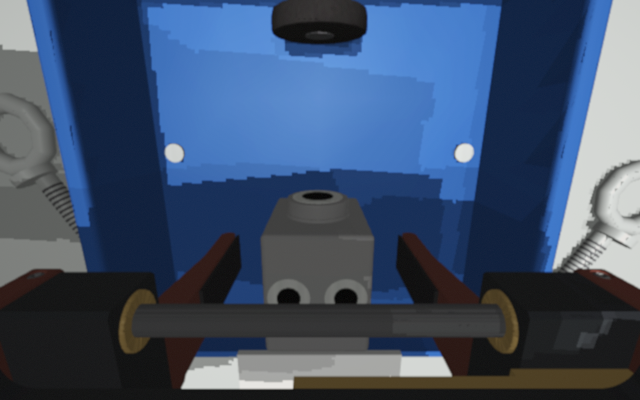

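```bash
python3 - <<'E'
from h import *
w=viewer.camera_params("wrist"); d=np.load("w8.npz")
T=np.eye(4);T[:3,:3]=R.from_quat(d["q"]).as_matrix();T[:3,3]=d["pos"];T=T@w["tool_from_camera"]
def m(n,uv,z): print(n,w2c(at(w,uv,z,T)))
m("puck face L",(272,24),33);m("puck face R",(367,24),33);m("stud hole mid",(319,34),33);m("puck bot",(319,43),13)
m("cast tl",(261,236),63);m("cast tr",(374,236),63);m("cast bl",(266,349),63);m("cast br",(370,349),63)
m("holeL",(288,296),63);m("holeR",(345,296),63);m("boss mid",(317,197),33)
m("lipL",(239,352),21);m("lipR",(401,352),21);m("floor wall",(150,5),3);m("floor wall",(500,5),3)
E
python3 -c "
import cv2
a=cv2.imread('pics/w8.png')[0:360,230:420];cv2.imwrite('pics/m8.png',cv2.resize(a[:200],None,fx=3,fy=3));cv2.imwrite('pics/m8b.png',cv2.resize(a[180:],None,fx=3,fy=3))"
```

```text
puck face L [176.7816  19.9585  33.    ]
puck face R [176.8232 -19.6604  33.    ]
stud hole mid [173.039    0.3526  33.    ]
puck bot [173.4871   0.297   13.    ]
cast tl [94.1014 23.3397 63.    ]
cast tr [ 94.1364 -21.5352  63.    ]
cast bl [40.2855 23.7513 63.    ]
cast br [ 40.3126 -22.4259  63.    ]
holeL [67.0329 13.3058 63.    ]
holeR [ 67.0492 -10.6748  63.    ]
boss mid [102.1309   1.2012  33.    ]
lipL [ 1.6162 48.5465 21.    ]
lipR [  1.6732 -49.6933  21.    ]
floor wall [192.4443  83.9863   3.    ]
floor wall [192.6299 -89.3656   3.    ]
```

View pics/m8.png

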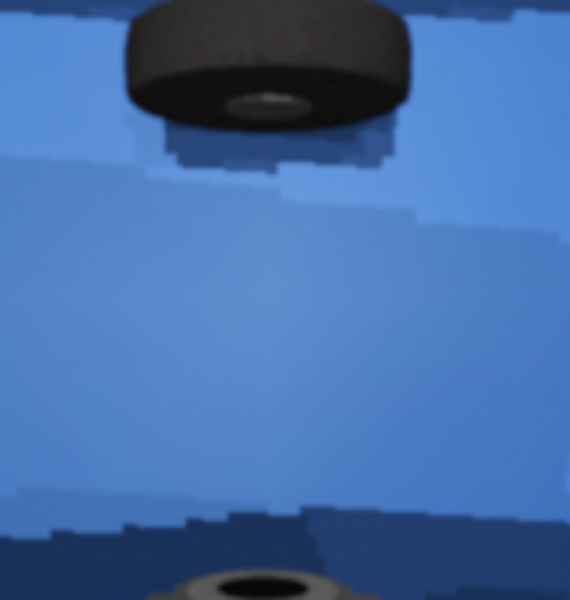

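View pics/m8b.png

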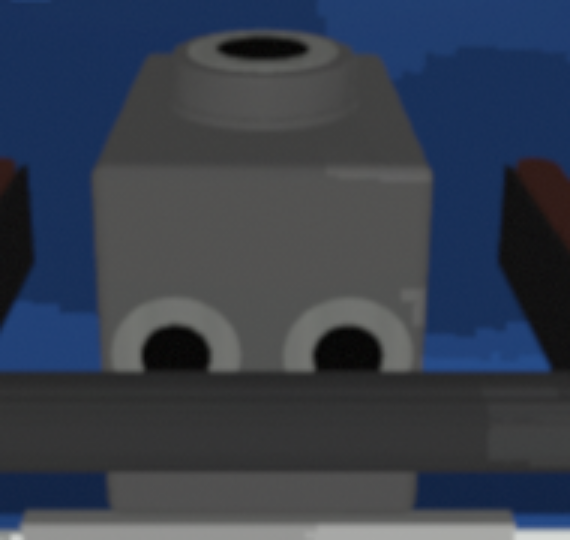

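```bash
python3 - <<'E'
from h import *
set_gripper(0); st("closed")
r=go([66,0.0,35.7],0,0,20,12);env.hold(.05);st("dn")
r=go([100,0,35.7],0,0,80,20); env.hold(.1);st(f"mid {r}")
r=go([126,0,35.7],0,0,60,15); env.hold(.1);st(f"near {r}")
for x in (130,133):
    r=go([x,0,35.7],0,0,20,6); st(f"{x} {r}")
    if r: break
s=st(); cv2.imwrite("pics/w9.png",viewer.camera("wrist"))
E
```

```text
closed t22.73 g_chute [65.31  0.49 36.  ] beta-0.00 Fc [-0.37  0.96  0.53] w45.89
dn t23.02 g_chute [65.46  0.42 35.99] beta-0.04 Fc [-4.66  2.79  5.42] w46.14
mid False t23.70 g_chute [100.68  -0.42  35.98] beta0.05 Fc [ 5.7  -0.47  6.13] w45.68
near False t24.38 g_chute [125.97  -0.32  35.98] beta0.01 Fc [ 1.03 -0.13  5.53] w45.72
130 True t24.59 g_chute [127.69  -0.33  35.98] beta-0.03 Fc [2.54 0.11 3.74] w45.93
 t24.59 g_chute [127.69  -0.33  35.98] beta-0.03 Fc [2.54 0.11 3.74] w45.93
```

View pics/w9.png

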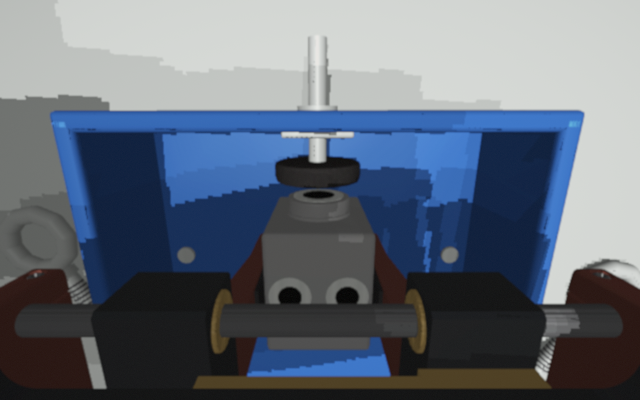

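```bash
python3 - <<'E'
from h import *
r=go([132,0.2,35.8],0,0,30,15); env.hold(.05); st(f"132 {r}")
for x in np.arange(133.5,142,1.0):
    r=go([x,0.2,35.8],0,0,12,10); env.hold(.05); s=st(f"{x} {r}")
    if r or (C().T@s["force"])[0]<-8: break
cv2.imwrite("pics/w10.png",viewer.camera("wrist"))
E
```

```text
132 False t24.99 g_chute [131.58  -0.05  35.99] beta-0.02 Fc [-2.14  0.54  5.46] w45.53
133.5 False t25.32 g_chute [132.74  -0.01  35.98] beta-0.04 Fc [-3.8  -0.44  5.75] w46.15
134.5 False t25.62 g_chute [133.62  -0.03  36.01] beta-0.04 Fc [-5.22  0.17  5.56] w45.55
135.5 False t25.92 g_chute [134.56  -0.02  36.  ] beta-0.05 Fc [-5.26 -0.07  7.25] w45.88
136.5 False t26.22 g_chute [135.52  -0.01  36.01] beta-0.05 Fc [-5.44 -0.24  6.82] w45.97
137.5 False t26.52 g_chute [136.23   0.01  36.01] beta-0.07 Fc [-7.72 -0.75  5.34] w45.95
138.5 False t26.82 g_chute [136.86   0.01  36.01] beta-0.09 Fc [-10.91   0.05   6.53] w45.67
```

View pics/w10.png

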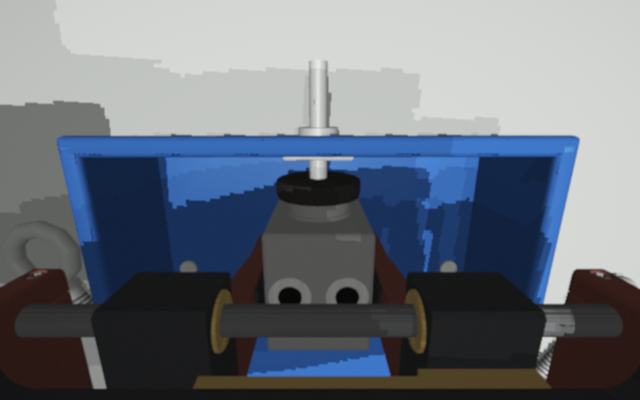

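```bash
python3 - <<'E'
from h import *
set_gripper(50); st("o50"); set_gripper(88); env.hold(.2); st("open")
s=env.read_state(); cv2.imwrite("pics/w11.png",viewer.camera("wrist"))
r=go([136.9,0.2,150],0,0,150,10); st(f"up {r}")
s=env.read_state(); cv2.imwrite("pics/w12.png",viewer.camera("wrist"));np.savez("w12.npz",pos=s["tool_pos"],q=s["orientation"])
E
```

```text
o50 t27.18 g_chute [138.54   0.54  35.48] beta0.00 Fc [ 0.8  -0.08 -0.71] w49.90
open t28.12 g_chute [138.49   0.2   35.81] beta-0.00 Fc [0.26 0.24 1.04] w87.63
up False t29.08 g_chute [136.82   0.79 149.34] beta-0.01 Fc [-0.28  0.38 -0.05] w87.89
```

View pics/w11.png

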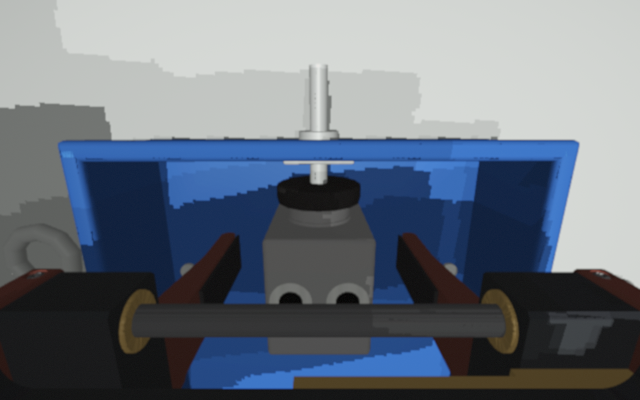

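View pics/w12.png

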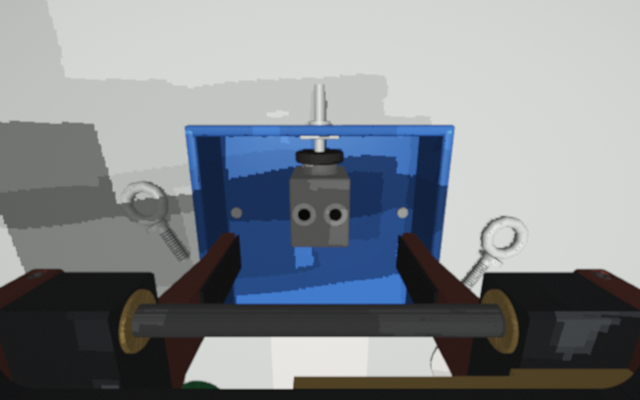

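```bash
python3 - <<'E'
from h import *
M=rot(0); env.reach(c2w([110,0,330]),q(M)); env.hold(.3)
s=st(); cv2.imwrite("pics/w13.png",viewer.camera("wrist"));np.savez("w13.npz",pos=s["tool_pos"],q=s["orientation"])
a=cv2.imread("pics/w13.png"); cv2.imwrite("pics/m13.png",cv2.resize(a[130:260,230:410],None,fx=4,fy=4,interpolation=cv2.INTER_CUBIC))
a=cv2.imread("pics/w12.png"); cv2.imwrite("pics/m12.png",cv2.resize(a[120:260,250:390],None,fx=4,fy=4,interpolation=cv2.INTER_CUBIC))
E
```

```text
t29.99 g_chute [110.17   0.61 267.57] beta-0.01 Fc [ 0.14  0.21 -0.37] w88.03
```

View pics/m13.png

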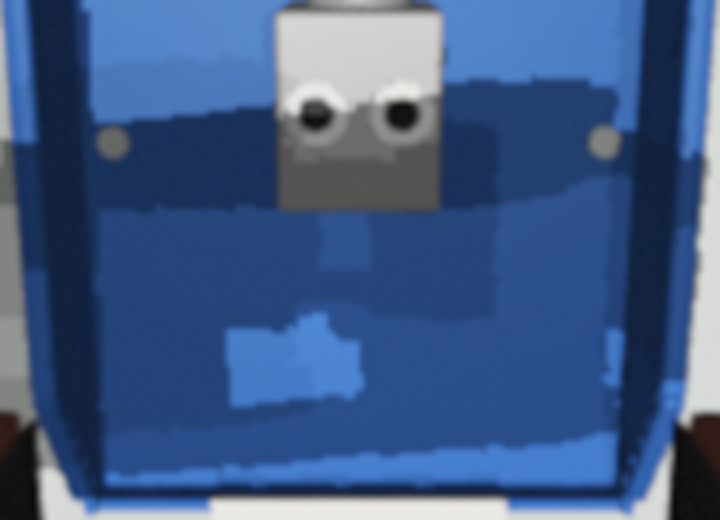

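View pics/m12.png

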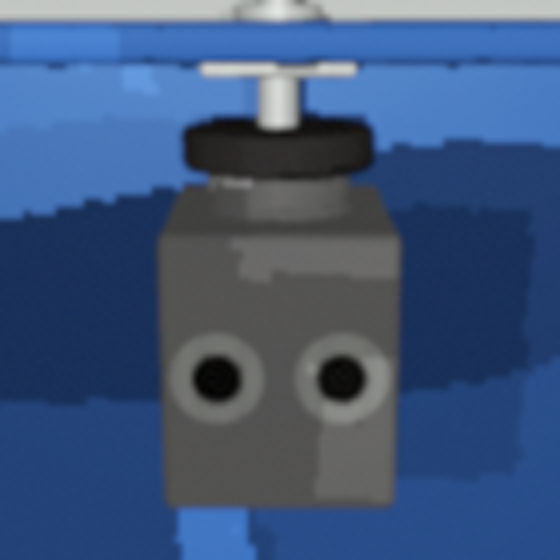

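```bash
python3 - <<'E'
from h import *
M=rot(0); env.reach(c2w([95,0,230]),q(M)); env.hold(.2)
cv2.imwrite("pics/w14.png",viewer.camera("wrist"));cv2.imwrite("pics/top14.png",viewer.camera("top")); st()
a=cv2.imread("pics/w14.png"); cv2.imwrite("pics/m14.png",cv2.resize(a[20:170,240:400],None,fx=4,fy=4,interpolation=cv2.INTER_CUBIC))
E
```

```text
t30.82 g_chute [ 95.23  -1.03 170.62] beta0.01 Fc [ 0.69 -0.27  0.25] w87.86
```

View pics/m14.png

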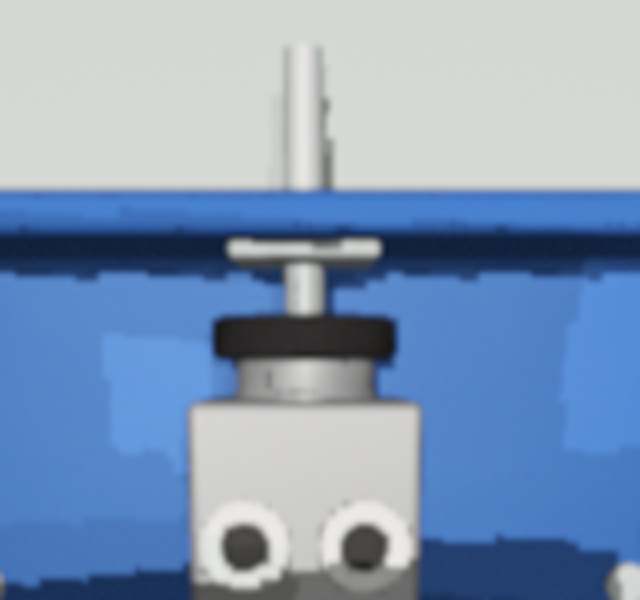

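View pics/top14.png

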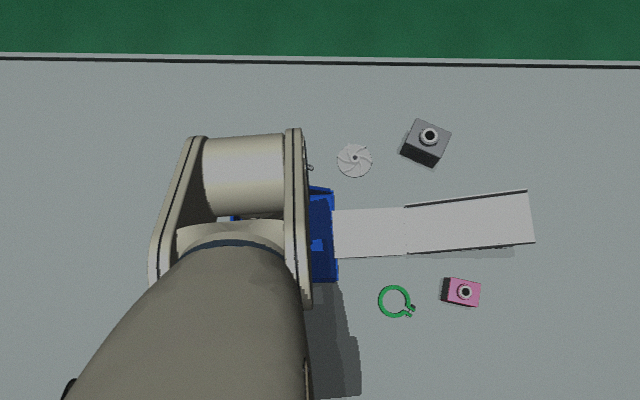

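The boss sits flush against the puck with no visible gap. It is centred (stud at column 304, block middle at 305) and square, and nothing else has moved. Handing in.

```bash
python3 - <<'E'
from h import *
print(workorder.sign_off()); st()
E
```

```text
the job is handed in; nothing more can be done
None
the job is handed in; nothing more can be done
```

The job is handed in at about 31 s of the 62 s allowed; sign-off reports no verdict.

**What I did:**
- I pinched the grey casting by its cheeks and slid it along the apron with light downward pressure, squaring it up on the way.
- I tipped it about the lip to about 25.5°, then let go. It stayed leaning with its front edge on the bin floor and its underside on the lip.
- I gripped it again and rolled it over that edge onto its front face. Then I released it, took a third grip at the same spot and slid it to the bumper, with roughly 5 N on the rubber after allowing for friction.

**Last checks:** The wrist pictures show:
- the tapped holes are on top;
- the boss is against the puck with no visible gap;
- the casting is square, with its middle within about 0.5 mm of the stud.

In the wrist and top views, the eye bolts, clamp ring and impeller looked undisturbed. By the last picture the arm partly hid the eye bolts in the top view. The gripper was open and clear of everything.

**Doubts and disagreements:**
- **Possible brief unloading:** early in the roll, vertical force on the tool dropped to about -3 N, so the gripper briefly carried part of the casting's weight. The reading was changing and soon turned back to pressing down. I take that as the edge staying on the floor, but I could not prove it for a casting at the light end of the range.
- **False stop:** the first slow push stopped on its force limit before reaching the bumper, because of sliding friction. I then continued to real contact.
- **Camera offset:** the scene and top cameras disagreed by 3–4 mm on position, so I relied on the wrist camera.

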